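# Tip a power module down into its test bay and push it home onto the contacts

### The job

The plug-in power module stands on end at the open end of the test bay. Tip it over towards the contact tower by pushing it near its top, so that it lies down on the bed, then slide it along the bed between the white guides and onto the sprung contacts until the catch in the bed comes up behind it. Push gently and by feel: the module must never be pushed with more than 30 N (3 kg); leave everything else on the bench where it is.

Things in the scene. Friction and masses are not known exactly. Their poses are not given: they have to be found in the camera images.
- module_mid (a point): Centre (also of mass) of the power module: aluminium box 72 x 90 x 180 mm, 0.5 to 0.85 kg, standing on end on the bay's bed, within 3 degrees of square to the bay. Its z points along the 180 mm length from the flat front panel it stands on to the connector end on top; x, the 72 mm way, points to the tower; y, the 90 mm way. It tips once its top is pushed some 75 mm, with 1 to 2 N.
- plug_end (a point): Middle of the module's connector end face (brass strips), 90 mm from module_mid along the module's z. After tipping it lies some 55 to 125 mm short of its seat; sliding the module on the bed takes about 2 to 8 N, the sprung contact head at the end adds 2 N at first touch to 6 N at the stops (hard rubber faces), where the force then rises steeply, 10 to 20 N per mm.
- home (a point): Point of the fixed base plate: where plug_end NOMINALLY is when the lying module bears on the tower's stops. The adapter (bed, guides, tower, catch) is clamped in T-slots up to 15 mm to either side of nominal along x and that is not measured: feel for it. Axes: x along the bed to the tower, y across, z up. The bed is 36 mm below, 15 mm above the bench. Base plate 150 mm wide, from 361 mm before to 79 mm past.
- guide_mouth (a point): Nominal middle of the guides' mouth at bed height, 66 mm before home, same axes, shifted with the adapter. From here two white lead-ins of slippery plastic, 42 mm high, narrow from 128 mm to the side guides 92 mm apart, from 30 mm before home to 15 past it. Then the tower: 106 mm wide, 79 mm above the bed, with a sprung black contact head (brass pins, 56 x 50 mm) standing 8 mm out of the stops.
- catch (a joint): Sprung steel catch in the bed, 36 mm wide, mid-bed, working by itself: 0 = up, 6 mm proud of the bed; about 0.006 m = held down by a module lying on it. Its holding edge is 183 mm before the stops, so it comes up behind the front panel once the module is pushed to within about 2 mm of the stops; the module then springs back some 2 mm onto it.
- spare: bystander: a second module of the same kind, standing on the bench away from the bay; origin at the centre of its underside
- spool: bystander: grey solder spool, 64 mm across, 46 mm high, beside the bay; origin under its centre
- driver: bystander: screwdriver, 170 mm long, lying beside the bay; origin under its middle
- board: bystander: green circuit board 100 x 150 mm with capacitors, flat on the bench; origin under its centre
- meter: bystander: black hand multimeter 190 x 88 x 46 mm, lying; origin under its centre
- ipa: bystander: clear bottle, 56 mm across, 140 mm high, beside the tower; origin under its centre
- tray: bystander: black divided parts tray 160 x 110 x 30 mm; origin under its centre
Things that resemble listed ones, but are neither listed nor needed, are in the scene too. Leave any green or orange look-alike of the part that bears module_mid alone.

How it is judged (in metres and radians):
On the way:
1. the module lies on its side on the bed, connector end towards the tower (angle between module_mid's own z axis and vertical between 1.48 and 1.66 rad and z of module_mid in the frame of home below 0.01 m and x of module_mid in the frame of home below -0.13 m and x of plug_end in the frame of home above -0.15 m), for 0.2 s.
At the end, for the whole second after the job is handed in: The module lies on its side on the bed, connector end to the tower, the catch up behind it (within 2 mm), its connector end within 20 mm along (the adapter's setting), 5 mm across and 4 mm in height of the nominal home point, straight within 0.06 rad, at rest (x of plug_end in the frame of home between -0.02 and 0.0165 m and y of plug_end in the frame of home between -0.005 and 0.005 m and z of plug_end in the frame of home between -0.004 and 0.004 m and angle between the z axis of module_mid and the x axis of home, either way round below 0.06 rad and value of joint catch below 0.002 m and linear speed of module below 0.01 m/s); the robot touches nothing.
It fails at once if the robot pushes on the module with more than 30 N (contact force between any of the fingers, the arm and module above 30 N).
It fails at once if a bystander is moved by more than 15 mm (distance of any of spare, spool, driver, board, meter, ipa, tray from where it was at the start of the episode above 0.015 m).
It also fails if it takes over 54 s, if anything falls off the work surface, if the arm or the gripper's body presses on something with over 40 N, if the wrist force passes 120 N, or if a joint passes its speed limit or range.

### The arm

A 6-joint arm with a two-finger parallel gripper is mounted at the origin on the work surface. World frame = base frame: x ahead of the robot, y to its left, z up, the work surface at z = 0. Lengths are in m, angles in degrees, forces in N, time in s.
With the tool pointing down it reaches from about 0.4 to 0.825 m from the base axis. Payload 7 kg.
Tool frame: the origin (TCP) lies between the finger pads; the fingertips stand 19 mm ahead of it and the grasp point (between the pads) is the TCP; x points along the fingers, y is the direction in which the jaws open and shut, and the axes are right-handed (so a half turn about x gives the same grasp; the last joint's range is limited). The gripper opens to 88 mm and grips with 3 to 60 N. Pads are 19 mm wide; open, the fingers measure 130 mm over their backs; the gripper's body (78 mm by 193 mm) begins 47 mm behind the grasp point.
Start: joints at [85.606, 20.546, 0.682, 0, -70.136, -16.507], TCP at [0.241, 0.631, 0.246] pointing down, gripper open.
Joint ranges: [-176.03, 176.03], [-82.01, 121.73], [-58.28, 71.71], [-173.87, 95.51], [-174.79, -0.11], [-173.66, 173.66]. Speed limits (degrees/s): [136.94, 136.94, 172.46, 180, 180, 180].

### API

Orientations are given as [roll, pitch, yaw] about the fixed x, y, z axes, in that order (R = Rz(yaw) Ry(pitch) Rx(roll)).
In Python, from plant import r gives the robot as it stands.
- The arm moves only by the tool send_rows, never from a script. Its argument "plan" is a list of rows, each a list of 2 entries, a list of its own where there are three numbers: the shift along the tool's x, y, z scaled (see below), then the turn, a rotation vector about the tool's x, y, z scaled (see below). A call has exactly 5 rows; each row is the pose to reach, as a shift and turn from the pose measured when the call began, along the tool's axes at that moment; what a row does not reach only later rows make up. The controller multiplies each number of a shift by 0.15 m and each number of a turn by pi/4 rad. A row lasts 1/10 s, in which the tool goes at most 50 mm and 8.59 degrees, less where a joint would pass 70% of its speed; a pose out of reach is approached as far as the arm can. A call with a number of a shift or a turn outside -1 to 1 is refused whole. A call with a gripper value outside its range is refused whole. "jaw" is the opening, from -1 (shut) to 1 (fully open), so that 0 is half open, set as the call begins (left out, the last holds). The fingers move at their own pace and stop on an object; "force" is the grip in N (left out, the last holds). Time passes only in rows, so rows that repeat a pose let the fingers close, or fill a call up. It gives the time, the measured TCP pose, the force and the opening at its end, in the units of the state.
- r.get_state(): the state, without advancing time (a new reading comes with each control period).
- r.capture(name): name is "side" or "top"; returns a dict with "color" (400x640x3 uint8, red, green, blue), "range_z" (400x640 float32, m along the optical axis (not along the pixel's ray), 0 where there is no reading), "mtx" (3x3 intrinsics, pixels), "pose" (4x4, takes a point from camera to world coordinates). Camera axes: x right, y down, z forward; pixel columns grow to the right and rows downward; lengths in m; the calibration is good to about 2 mm. A picture is of the moment at which its call begins.
- r.close_job(): hands the job in, once; it reports no verdict.
Trained networks look in a picture, given as the dict that the camera call returned (one of the last four; its "shot" number tells which), for a name from the list of things; names that differ only in an ending like _2 or _b are one class to them, and where a whole thing is asked for, a point or a joint stands for the part that bears it (a point fixed in the world has none). Each returns a list of dicts, best first, with "score" (0 to 1); they miss things now and then, are a little off and sometimes report something else, mostly with a low value. They report only what shows in the picture. A call takes as long as a camera call. They do not tell look-alikes from the thing itself.
- r.find_in(picture, target): "uv" ([column, row] in pixels, amid what is visible of it).
- r.trace(picture, target): "mask" (400x640 bool, what is visible of it) and "uv" ([column, row] in pixels, amid what is visible of it).
The state is a dict: "time_s": time; "joints": joint angles; "qd": joint speeds; "joint_torque": joint torques, N m; "tcp_pos": TCP position; "eef_rot": TCP orientation; "contact_force": force on the tool from outside, world axes, zero at the start; "moment": the same for the moment, N m; "gripper_width": finger opening in m.
Only numpy, scipy, OpenCV 4.12 (cv2) and the standard library are available. Lean on these libraries where they do the work, as an engineer would, in place of code of your own. Each camera call takes 0.05 s, during which the arm holds its last target. There are 200 camera calls.

## Working session

There is one attempt and no reset: what is moved stays moved. The work goes in short steps, Python scripts to look and compute and a tool call to move; the robot and the scene stay as the last step left them, time stands still between calls to the robot, and variables do not carry over. Pictures are saved under pics/ and viewed, about 8 in all and at most 12, crops included, and the job is handed in when it is done.

Besides the shell and the picture viewer there is one more tool, called as name([rows], argument=value, ...), one row to a line, values as JSON. send_rows: Moves the arm, as the interface text tells. Its arguments: {"type":"object","properties":{"plan":{"type":"array"},"jaw":{"type":"number"},"force":{"type":"number"}},"required":["plan"]}

```bash
ls; mkdir -p pics; cat > h.py <<'E'
import numpy as np, cv2
from plant import r
from scipy.spatial.transform import Rotation as Rn
def pts(p):
    z=p["range_z"];K=p["mtx"];T=p["pose"]
    v,u=np.mgrid[:400,:640]
    c=np.stack([(u-K[0,2])*z/K[0,0],(v-K[1,2])*z/K[1,1],z],-1)
    w=c@T[:3,:3].T+T[:3,3]; w[z<=0]=np.nan
    return w
def save(p,n,crop=None,s=1):
    im=p["color"][:,:,::-1]
    if crop: a,b,c,d=crop; im=im[b:d,a:c]
    cv2.imwrite("pics/"+n,cv2.resize(im,None,fx=s,fy=s))
E
python3 - <<'E'
from h import *
s=r.get_state();print({k:np.round(v,3) for k,v in s.items()})
P={}
for n in("top","side"):
    p=r.capture(n);save(p,n+"0.png",s=1.25);w=pts(p)
    print(n,p["pose"][:3,3].round(3))
    for t in["module_mid","catch","spare","spool","driver","board","meter","ipa","tray","home","guide_mouth"]:
        try:
            for d in r.trace(p,t)[:3]:
                q=w[d["mask"]];print(t,round(d["score"],2),np.round(d["uv"]),d["mask"].sum(),np.nanmedian(q,0).round(3),np.nanpercentile(q,98,axis=0).round(3),np.nanpercentile(q,2,axis=0).round(3))
        except Exception as e: print(t,e)
    np.savez(n+"0.npz",**{k:v for k,v in p.items() if k!="shot"})
E
```

```text
pics
{'time_s': np.float64(0.0), 'joints': array([ 8.5607e+01,  2.0592e+01,  6.3300e-01, -1.9000e-02, -7.0135e+01,
       -1.6507e+01]), 'qd': array([ 0.006, -0.019,  0.016, -0.01 ,  0.056, -0.057]), 'joint_torque': array([-1.0000e-03, -5.8272e+01,  2.9305e+01,  6.9970e+00,  7.0000e-03,
       -0.0000e+00]), 'tcp_pos': array([0.241, 0.63 , 0.245]), 'eef_rot': array([  95.586,   89.904, -105.32 ]), 'contact_force': array([-0.379,  0.509, -0.259]), 'moment': array([0.034, 0.002, 0.01 ]), 'gripper_width': np.float64(0.088)}
top [ 0.322 -0.015  1.387]
module_mid 0.95 [375. 264.] 1057 [ 0.359 -0.122  0.179] [ 0.402 -0.087  0.184] [ 0.318 -0.16   0.046]
module_mid 0.69 [363. 188.] 1302 [ 0.547 -0.091  0.193] [ 0.603 -0.056  0.199] [ 0.514 -0.128  0.015]
module_mid 0.6 [197. 172.] 2181 [0.64  0.399 0.005] [0.698 0.48  0.032] [ 0.581  0.316 -0.003]
catch 0.44 [316. 155.] 423 [0.671 0.029 0.044] [0.703 0.057 0.05 ] [ 0.645 -0.     0.001]
spare 0.89 [179. 241.] 1762 [0.421 0.387 0.176] [0.477 0.445 0.184] [ 0.37   0.353 -0.   ]
spool 0.9 [315. 152.] 425 [0.672 0.03  0.044] [0.705 0.057 0.05 ] 
[... 1606 characters left out ...]
] [0.454 0.009 0.03 ] [ 0.429 -0.069  0.01 ]
board 0.73 [357. 324.] 1890 [ 0.687 -0.367  0.006] [ 0.734 -0.291  0.02 ] [ 0.639 -0.434  0.001]
meter 0.58 [250. 344.] 2834 [ 0.429 -0.468  0.035] [ 0.518 -0.406  0.047] [ 0.337 -0.514  0.006]
ipa 0.76 [356. 178.] 560 [0.671 0.169 0.067] [0.697 0.21  0.14 ] [ 0.644  0.157 -0.001]
tray 0.82 [346. 141.] 936 [0.638 0.4   0.009] [0.696 0.487 0.032] [ 0.583  0.309 -0.003]
tray 0.46 [312. 251.] 983 [ 0.568 -0.133  0.013] [0.628 0.245 0.019] [ 0.483 -0.162  0.001]
home 0.69 [316. 253.] 1332 [ 0.573 -0.117  0.012] [0.63  0.267 0.028] [ 0.48  -0.162 -0.001]
guide_mouth 0.56 [311. 251.] 1190 [ 0.563 -0.126  0.012] [0.628 0.255 0.019] [ 0.48  -0.162  0.002]
```

View pics/top0.png

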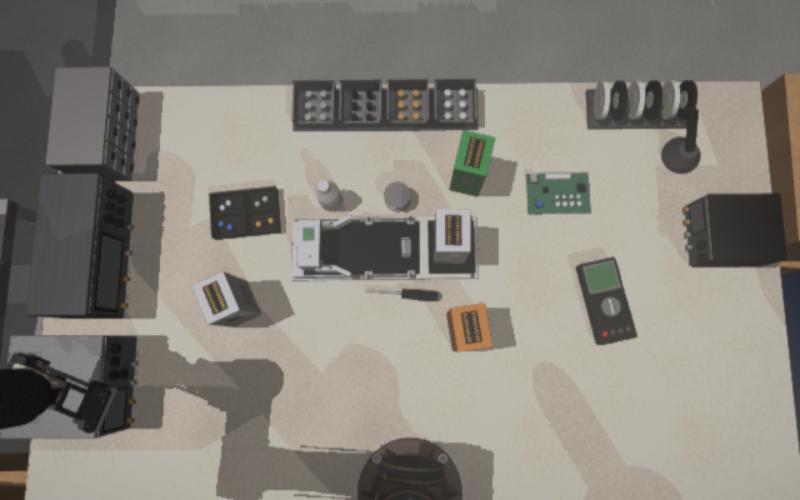

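View pics/side0.png

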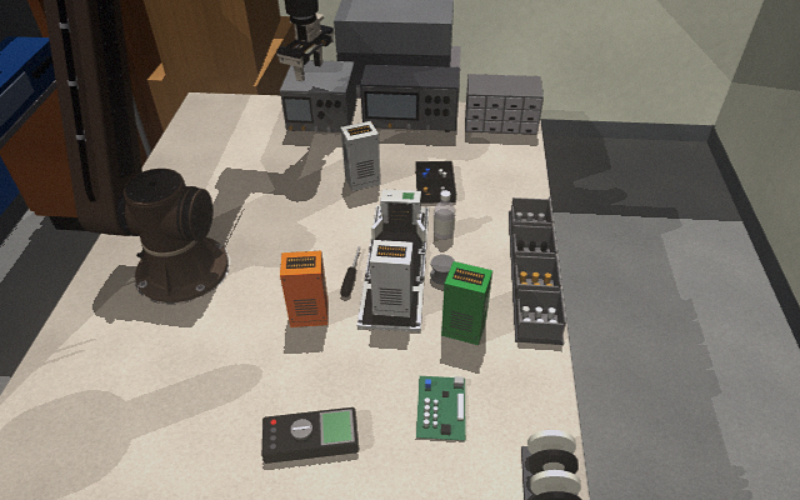

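The bay runs along world +y with the tower at the far end. The module stands at about (0.555, -0.09), top at pixel (453,230) in the enlarged top picture. The green and orange look-alikes stand either side of it. Next I measure the axis.

```bash
cat >> h.py <<'E'
def goto(pos,Rt=None,s=None):
    "shift/turn numbers for a move to a world pose"
    s=s or r.get_state(); R0=Rn.from_euler("xyz",s["eef_rot"],degrees=True)
    d=R0.inv().apply(np.array(pos)-s["tcp_pos"])/0.15
    t=(R0.inv()*(Rt if Rt is not None else R0)).as_rotvec()/(np.pi/4)
    return d.round(3),t.round(3)
def tool(yaw): # x down, y along world x turned by yaw (deg)
    c,s_=np.cos(np.radians(yaw)),np.sin(np.radians(yaw))
    x=np.array([0,0,-1.]);y=np.array([c,s_,0]);return Rn.from_matrix(np.stack([x,y,np.cross(x,y)],1))
E
python3 - <<'E'
from h import *
for n in("top","side"):
    p=dict(np.load(n+"0.npz"));w=pts(p);X,Y,Z=w[...,0],w[...,1],w[...,2]
    box=(X>.46)&(X<.65)&(Y>-.2)&(Y<.32)
    def rect(m,l):
        q=w[m][:,:2].astype(np.float32)
        (c,sz,a)=cv2.minAreaRect(q);print(n,l,m.sum(),np.round(c,4),np.round(sz,4),round(a,2),"y",np.percentile(q[:,1],[1,99]).round(4),"x",np.percentile(q[:,0],[1,99]).round(4))
    if n=="top":
        rect(box&(Z>.004)&(Z<.03)&(X<.64)&(X>.47),"plate")
        for side in(0,1):
            ys=[];xs=[]
            for y in np.arange(-.14,.27,.02):
                m=box&(Z>.006)&(Z<.03)&(abs(Y-y)<.006)&(X>.47)&(X<.64)
                if m.sum()>3: ys.append(y);xs.append(X[m].max() if side else X[m].min())
            f=np.polyfit(ys,xs,1);print("edge",side,f.round(4),np.round(np.array(xs)-np.polyval(f,ys),3))
    rect(box&(Z>.188)&(Z<.205),"mod top")
    rect(box&(Z>.088)&(Z<.1)&(Y>.1),"tower top")
    rect(box&(Z>.045)&(Z<.07)&(Y>.05),"guide tops")
    if n=="side":
        m=box&(Z>.04)&(Z<.18)&(Y>-.16)&(Y<-.1)&(X>.52)&(X<.6);f=np.polyfit(X[m],Y[m],1);print("mod back face",f.round(4),np.median(Y[m]).round(4),"at .555:",np.polyval(f,.555).round(4))
    T=box&(Z>.06)&(Y>.12)&(Y<.3);rect(T,"tower>.06")
s=r.get_state();print(Rn.from_euler("xyz",s["eef_rot"],degrees=True).as_matrix().round(2))
p=dict(np.load("top0.npz"));save(p,"c.png",(225,165,390,230),4.8)
E
```

```text
top plate 5304 [0.5555 0.0599] [0.169  0.5192] 0.38 y [-0.1572  0.2997] x [0.4783 0.6284]
edge 0 [-0.0068  0.4795] [-0.    -0.     0.     0.    -0.     0.001  0.001 -0.004  0.001  0.002
  0.001 -0.001  0.001 -0.001 -0.001 -0.    -0.    -0.     0.     0.
  0.   ]
edge 1 [0.2323 0.5943] [-0.02  -0.052 -0.056 -0.061  0.048  0.044  0.04   0.033  0.03   0.025
  0.022  0.014  0.01   0.005  0.01   0.001 -0.009 -0.014 -0.019 -0.023
 -0.027]
top mod top 951 [ 0.5592 -0.0926] [0.0705 0.0901] 89.1 y [-0.1279 -0.0575] x [0.5148 0.6035]
top tower top 663 [0.5768 0.2226] [0.0688 0.1608] 79.63 y [0.1882 0.2519] x [0.4999 0.6492]
top guide tops 298 [0.5694 0.1811] [0.1154 0.1611] 80.89 y [0.1381 0.2431] x [0.4843 0.6481]
top tower>.06 844 [0.5735 0.2119] [0.1516 0.0812] 1.31 y [0.178  0.2517] x [0.4994 0.6493]
side mod top 629 [ 0.5594 -0.0949] [0.0906 0.0772] 0.03 y [-0.1329 -0.0593] x [0.5153 0.6035]
side tower top 321 [0.5773 0.2208] [0.0718 0.1604] 79.82 y [0.1845 0.2516] x [0.5006 0.6486]
side guide tops 336 [0.5647 0.1808] [0.1668 0.1009] 0.35 y [0.1328 0.2299] x [0.484  0.6477]
mod back face [-0.0124 -0.1231] -0.13 at .555: -0.13
side tower>.06 560 [0.5768 0.2184] [0.0766 0.1598] 80.57 y [0.1757 0.2512] x [0.5013 0.6476]
[[-0.   -0.36 -0.93]
 [-0.   -0.93  0.36]
 [-1.    0.    0.  ]]
```

View pics/c.png

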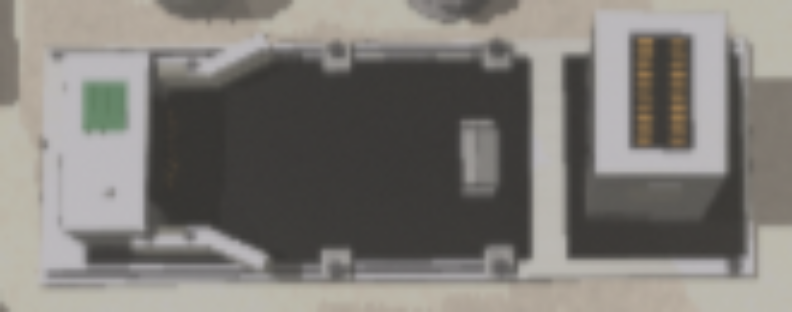

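```bash
python3 - <<'E'
from h import *
p=dict(np.load("top0.npz"));w=pts(p);X,Y,Z=w[...,0],w[...,1],w[...,2]
K,T=p["mtx"],p["pose"]
def at(u,v,z):
    d=T[:3,:3]@np.linalg.inv(K)@[u,v,1];return (T[:3,3]+d*(z-T[2,3])/d[2]).round(4)
print("catch ends",at(320.8,198,.018),at(328.5,198,.018))
m=(Z>.006)&(Z<.03)&(X>.53)&(X<.57)&(Y>-.25)&(Y<.35)
print("plate y ends",Y[m].min(),Y[m].max())
xs=[];ys=[]
for y in np.arange(.06,.27,.02):
    k=(Z>.006)&(Z<.03)&(abs(Y-y)<.006)&(X>.56)&(X<.634)
    if k.sum(): xs.append(X[k].max());ys.append(y)
print(np.round(xs,4))
for lo,hi in((.088,.1),(.05,.088)):
    m=(Z>lo)&(Z<hi)&(X>.535)&(X<.575)&(Y>.12)&(Y<.3);print(lo,np.percentile(Y[m],[0,2,10,98,100]).round(4))
print("tower x",np.percentile(X[(Z>.088)&(Z<.1)&(Y>.18)&(Y<.26)&(X<.63)],[1,99]))
E
```

```text
catch ends [0.5514 0.0199 0.018 ] [ 0.5513 -0.0029  0.018 ]
plate y ends -0.2484236610119123 0.34937887526866235
[0.63   0.6267 0.6273 0.6271 0.6261 0.6327 0.6268 0.6269 0.6268 0.627
 0.6275]
0.088 [0.202  0.203  0.2063 0.2512 0.252 ]
0.05 [0.1936 0.1942 0.1945 0.2442 0.2517]
tower x [0.49991556 0.60296414]
```

send_rows([
  [[-0.1,0.2,-0.18],[0,0,0]],
  [[-0.2,0.4,-0.37],[0,0,0]],
  [[-0.3,0.6,-0.55],[0,0,0]],
  [[-0.3,0.8,-0.74],[0,0,0]],
  [[-0.3,1,-0.93],[0,0,0]],
], jaw=0)

```text
time_s: 1.7
tcp_pos: [0.3181, 0.4393, 0.2913]
eef_rot: [-88.2, 89.9, 70.9]
contact_force: [0.5, 0.8, 0.2]
gripper_width: 0.0531
```

send_rows([
  [[0,0.2,-0.18],[0,0,0]],
  [[0,0.4,-0.37],[0,0,0]],
  [[0,0.6,-0.55],[0,0,0]],
  [[0,0.8,-0.74],[0,0,0]],
  [[0,1,-0.93],[0,0,0]],
])

```text
time_s: 2.2
tcp_pos: [0.3952, 0.2479, 0.2915]
eef_rot: [-94.2, 89.9, 65.0]
contact_force: [0.4, 0.2, 0.7]
gripper_width: 0.0437
```

send_rows([
  [[0,0.2,-0.18],[0,0,0]],
  [[0,0.4,-0.37],[0,0,0]],
  [[0,0.6,-0.55],[0,0,0]],
  [[0,0.8,-0.74],[0,0,0]],
  [[0,1,-0.93],[0,0,0]],
])

```text
time_s: 2.7
tcp_pos: [0.4725, 0.0564, 0.2916]
eef_rot: [-106.8, 89.8, 52.4]
contact_force: [1.0, 0.1, 0.0]
gripper_width: 0.0437
```

send_rows([
  [[0,0.2,-0.18],[0.2,0,0]],
  [[0,0.4,-0.37],[0.38,0,0]],
  [[0,0.6,-0.55],[0.56,0,0]],
  [[0,0.8,-0.74],[0.75,0,0]],
  [[0,1,-0.93],[0.9,0,0]],
])

```text
time_s: 3.2
tcp_pos: [0.5499, -0.1352, 0.2915]
eef_rot: [-72.7, 89.8, 45.6]
contact_force: [0.5, 1.7, 0.0]
gripper_width: 0.0437
```

```bash
python3 - <<'E'
from h import *
s=r.get_state();print(s["time_s"],s["tcp_pos"],s["joints"].round(1))
print(goto([.5585,-.175,.27],tool(180.39)))
E
```

```text
3.2 [ 0.54993092 -0.13518435  0.29150728] [  5.9   8.7  -9.2  -0.2 -71.9  22.5]
(array([ 0.143,  0.076, -0.261]), array([0.621, 0.003, 0.004]))
```

send_rows([
  [[0,0.02,-0.1],[0.18,0,0]],
  [[0,0.04,-0.2],[0.36,0,0]],
  [[0.03,0.08,-0.26],[0.54,0,0]],
  [[0.1,0.08,-0.26],[0.62,0,0]],
  [[0.14,0.08,-0.26],[0.62,0,0]],
])

```text
time_s: 3.7
tcp_pos: [0.5576, -0.1755, 0.2696]
eef_rot: [-32.0, 89.8, 58.4]
contact_force: [0.2, 0.9, -0.0]
gripper_width: 0.0437
```

```bash
python3 - <<'E'
from h import *
s=r.get_state();print(s["time_s"],s["tcp_pos"],s["contact_force"])
print(goto([.5585,-.15,.182],tool(180.39)))
E
```

```text
3.7 [ 0.55757062 -0.17550946  0.26958172] [ 0.21545101  0.91277869 -0.00456909]
(array([ 0.584, -0.006,  0.168]), array([-0.001,  0.004,  0.002]))
```

send_rows([
  [[0.15,0,0],[0,0,0]],
  [[0.3,0,0],[0,0,0]],
  [[0.45,0,0.02],[0,0,0]],
  [[0.56,0,0.06],[0,0,0]],
  [[0.584,0,0.1],[0,0,0]],
])

```text
time_s: 4.2
tcp_pos: [0.5565, -0.1597, 0.1801]
eef_rot: [21.0, 89.8, 111.5]
contact_force: [-0.0, -0.2, -0.1]
gripper_width: 0.0437
```

send_rows([
  [[0,0,0.03],[0,0,0]],
  [[0,0,0.06],[0,0,0]],
  [[0,0,0.09],[0,0,0]],
  [[0,0,0.12],[0,0,0]],
  [[0,0,0.15],[0,0,0]],
])

```text
time_s: 4.7
tcp_pos: [0.5568, -0.1371, 0.181]
eef_rot: [-2.9, 89.8, 87.5]
contact_force: [-0.3, -2.5, 1.7]
gripper_width: 0.0438
```

send_rows([
  [[0,0,0.03],[0,0,0]],
  [[0,0,0.06],[0,0,0]],
  [[0,0,0.1],[0,0,0]],
  [[0,0,0.13],[0,0,0]],
  [[0,0,0.16],[0,0,0]],
])

```text
time_s: 5.2
tcp_pos: [0.5566, -0.1126, 0.1811]
eef_rot: [-1.1, 89.8, 89.4]
contact_force: [0.4, -0.7, 1.1]
gripper_width: 0.044
```

```bash
python3 - <<'E'
from h import *
p=r.capture("side");save(p,"t1.png",(220,130,460,290),3)
E
```

```text
(no output)
```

View pics/t1.png

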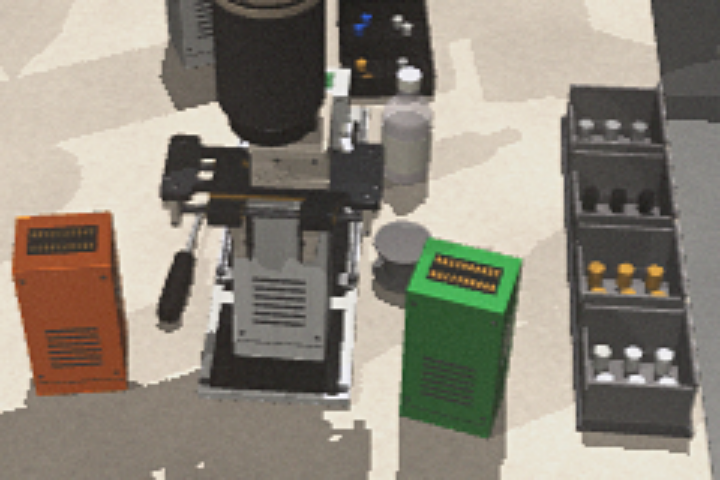

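The picture shows the fingers at (285,225) on the module's upper back face. The module leans towards the tower, with its rear bottom edge at (280,355) lifting. I keep pushing.

send_rows([
  [[0,0,0.03],[0,0,0]],
  [[0,0,0.06],[0,0,0]],
  [[0,0,0.09],[0,0,0]],
  [[0,0,0.12],[0,0,0]],
  [[0,0,0.15],[0,0,0]],
])

```text
time_s: 5.75
tcp_pos: [0.5563, -0.0892, 0.181]
eef_rot: [1.9, 89.8, 92.3]
contact_force: [0.1, 0.4, -0.3]
gripper_width: 0.0438
```

send_rows([
  [[0,0,0.03],[0,0,0]],
  [[0,0,0.06],[0,0,0]],
  [[0,0,0.09],[0,0,0]],
  [[0,0,0.12],[0,0,0]],
  [[0,0,0.13],[0,0,0]],
])

```text
time_s: 6.25
tcp_pos: [0.5562, -0.0692, 0.181]
eef_rot: [1.8, 89.8, 92.3]
contact_force: [-1.0, 0.2, -0.2]
gripper_width: 0.0438
```

```bash
python3 - <<'E'
from h import *
p=r.capture("side");w=pts(p)
for d in r.trace(p,"module_mid")[:4]: 
    q=w[d["mask"]];print(round(d["score"],2),np.round(d["uv"]),np.nanmedian(q,0).round(3),np.nanpercentile(q,[2,98],axis=0).round(3))
save(p,"t2.png",(220,130,460,290),3)
E
```

```text
0.9 [247. 228.] [ 0.366 -0.161  0.131] [[ 0.321 -0.172  0.005]
 [ 0.408 -0.097  0.183]]
0.88 [316. 216.] [ 0.559 -0.042  0.087] [[ 0.517 -0.069  0.015]
 [ 0.606  0.064  0.103]]
0.63 [370. 241.] [ 0.729 -0.173  0.133] [[ 0.682 -0.189  0.008]
 [ 0.778 -0.112  0.183]]
```

send_rows([
  [[0,0,-0.12],[0,0,0]],
  [[0,0,-0.24],[0,0,0]],
  [[0,0,-0.36],[0,0,0]],
  [[0.1,0,-0.36],[0,0,0]],
  [[0.2,0,-0.36],[0,0,0]],
])

```text
time_s: 6.85
tcp_pos: [0.5568, -0.1241, 0.1509]
eef_rot: [-16.5, 89.8, 73.9]
contact_force: [-0.4, 0.6, 0.7]
gripper_width: 0.044
```

```bash
python3 - <<'E'
from h import *
p=r.capture("side");w=pts(p);save(p,"t2.png",(220,130,460,290),3)
X,Y,Z=w[...,0],w[...,1],w[...,2]
m=(X>.5)&(X<.62)&(Y>-.09)&(Y<.15)&(Z>.03)&(Z<.11)
mf=m&(Z<.08)&(Y<-.03);f=np.polyfit(X[mf],Y[mf],1);print("panel",f.round(4),np.polyval(f,.555),X[mf].min(),X[mf].max())
p=r.capture("top");w=pts(p);X,Y,Z=w[...,0],w[...,1],w[...,2]
mt=(Z>.08)&(Z<.1)&(X>.49)&(X<.63)&(Y<.15)&(Y>-.09)
q=w[mt];print(np.nanpercentile(q,[1,50,99],axis=0).round(4));print(cv2.minAreaRect(q[:,:2].astype(np.float32)))
s=r.get_state();print(s["time_s"],s["tcp_pos"],s["contact_force"]);print(goto([.5575,-.085,.055],tool(180.39)))
E
```

```text
panel [ 0.0198 -0.0635] -0.05248180230430641 0.5183881558502197 0.6063248004035305
[[ 0.5171 -0.0502  0.0807]
 [ 0.5482 -0.0162  0.0862]
 [ 0.5805  0.026   0.092 ]]
((0.5501758456230164, -0.012056734412908554), (0.07643226534128189, 0.06691565364599228), 89.9216079711914)
6.95 [ 0.55524697 -0.1236318   0.14897983] [-0.33479852 -0.3350547  -0.91488791]
(array([ 0.627, -0.019,  0.255]), array([ 0.001,  0.004, -0.005]))
```

View pics/t2.png

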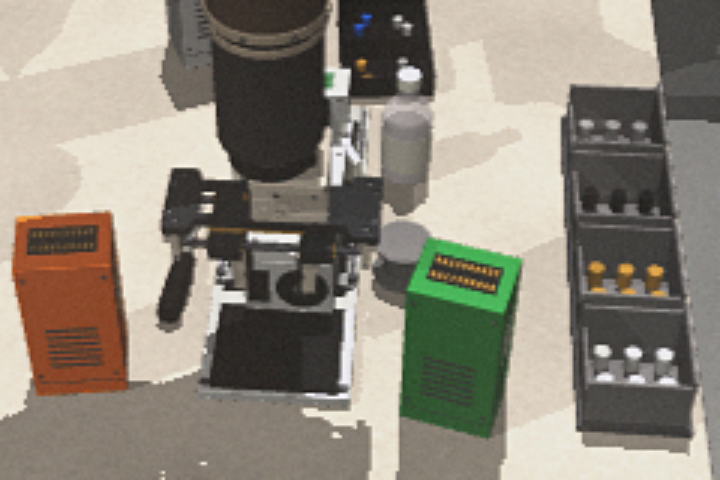

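The module lies on the bed, front panel facing us at (290,280), about 5 mm off the axis. It is about 75 mm short of the stops. I go down behind the panel.

send_rows([
  [[0.18,0,0],[0,0,0]],
  [[0.36,-0.01,0.02],[0,0,0]],
  [[0.5,-0.02,0.08],[0,0,0]],
  [[0.6,-0.02,0.16],[0,0,0]],
  [[0.645,-0.02,0.24],[0,0,0]],
])

```text
time_s: 7.45
tcp_pos: [0.5572, -0.087, 0.0515]
eef_rot: [58.7, 89.6, 149.1]
contact_force: [-0.2, -0.7, -0.2]
gripper_width: 0.0437
```

send_rows([
  [[0,0,0.03],[0,0,0]],
  [[0,0,0.06],[0,0,0]],
  [[0,0,0.09],[0,0,0]],
  [[0,0,0.12],[0,0,0]],
  [[0,0,0.14],[0,0,0]],
])

```text
time_s: 7.95
tcp_pos: [0.5574, -0.0657, 0.0521]
eef_rot: [51.8, 89.7, 142.2]
contact_force: [-0.3, -0.9, 0.3]
gripper_width: 0.044
```

send_rows([
  [[0,0,0.02],[0,0,0]],
  [[0,0,0.04],[0,0,0]],
  [[0,0,0.06],[0,0,0]],
  [[0,0,0.08],[0,0,0]],
  [[0,0,0.1],[0,0,0]],
])

```text
time_s: 8.45
tcp_pos: [0.5572, -0.0508, 0.0523]
eef_rot: [55.6, 89.7, 146.1]
contact_force: [0.6, -4.7, 1.0]
gripper_width: 0.044
```

send_rows([
  [[0,0,0.02],[0,0,0]],
  [[0,0,0.04],[0,0,0]],
  [[0,0,0.06],[0,0,0]],
  [[0,0,0.08],[0,0,0]],
  [[0,0,0.1],[0,0,0]],
])

```text
time_s: 8.95
tcp_pos: [0.557, -0.0355, 0.0523]
eef_rot: [56.8, 89.7, 147.2]
contact_force: [0.1, -4.7, 0.7]
gripper_width: 0.044
```

```bash
cat >> h.py <<'E'
def mod():
    p=r.capture("side");w=pts(p);X,Y,Z=w[...,0],w[...,1],w[...,2]
    m=(X>.5)&(X<.62)&(Y>-.08)&(Y<.06)&(Z>.025)&(Z<.03);
    f=np.polyfit(X[m],Y[m],1) if m.sum()>20 else [0,0]
    print("side panel low",m.sum(),np.round(f,4),np.median(Y[m]),np.percentile(X[m],[1,99]).round(4) if m.sum() else 0)
    t=r.capture("top");w=pts(t);X,Y,Z=w[...,0],w[...,1],w[...,2]
    m=(Z>.08)&(Z<.092)&(X>.49)&(X<.63)&(Y<.19)&(Y>-.09)
    if m.sum(): print("top x,y",np.percentile(X[m],[1,99]).round(4),np.percentile(Y[m],[1,99]).round(4))
    s=r.get_state();print(s["time_s"],s["tcp_pos"].round(4),s["contact_force"].round(2),s["moment"].round(2),"toolz",(Rn.from_euler("xyz",s["eef_rot"],degrees=True).as_matrix()[:,2]).round(4))
    return p,t
E
python3 - <<'E'
from h import *
mod()
E
```

```text
side panel low 20 [0 0] -0.024167354530833518 [0.5372 0.6048]
top x,y [0.5154 0.5544] [0.0007 0.1189]
9.05 [ 0.5571 -0.0352  0.0523] [-0.15 -0.21  0.29] [-0.12 -0.03  0.04] toolz [-0.0074  1.      0.0034]
```

send_rows([
  [[0,0,0.012],[0,0,0]],
  [[0,0,0.024],[0,0,0]],
  [[0,0,0.036],[0,0,0]],
  [[0,0,0.048],[0,0,0]],
  [[0,0,0.06],[0,0,0]],
])

```text
time_s: 9.55
tcp_pos: [0.5559, -0.0271, 0.0522]
eef_rot: [74.5, 89.6, 165.0]
contact_force: [-3.2, -9.6, 3.5]
gripper_width: 0.0439
```

send_rows([
  [[0,0,0.012],[0,0,0]],
  [[0,0,0.024],[0,0,0]],
  [[0,0,0.036],[0,0,0]],
  [[0,0,0.048],[0,0,0]],
  [[0,0,0.06],[0,0,0]],
])

```text
time_s: 10.05
tcp_pos: [0.5543, -0.0194, 0.052]
eef_rot: [89.0, 89.4, 179.4]
contact_force: [-2.7, -6.7, 3.7]
gripper_width: 0.044
```

send_rows([
  [[0,0,0.012],[0,0,0]],
  [[0,0,0.024],[0,0,0]],
  [[0,0,0.036],[0,0,0]],
  [[0,0,0.048],[0,0,0]],
  [[0,0,0.06],[0,0,0]],
])

```text
time_s: 10.55
tcp_pos: [0.5536, -0.0108, 0.052]
eef_rot: [92.6, 89.4, -176.9]
contact_force: [-1.9, -6.0, 2.8]
gripper_width: 0.0433
```

```bash
python3 - <<'E'
from h import *
p,t=mod();save(t,"t3.png",(225,160,395,235),4.7)
s=r.get_state();print(goto(s["tcp_pos"],tool(180.39),s))
E
```

```text
side panel low 22 [ 0.0852 -0.0475] -0.0007439342870826371 [0.5165 0.6018]
top x,y [0.5098 0.5516] [0.0261 0.1474]
10.65 [ 0.5536 -0.0105  0.052 ] [-2.59 -4.65  2.52] [-1.31  0.76  0.17] toolz [-8.3e-03  1.0e+00 -2.0e-04]
(array([0., 0., 0.]), array([ 0.002, -0.   , -0.014]))
```

View pics/t3.png

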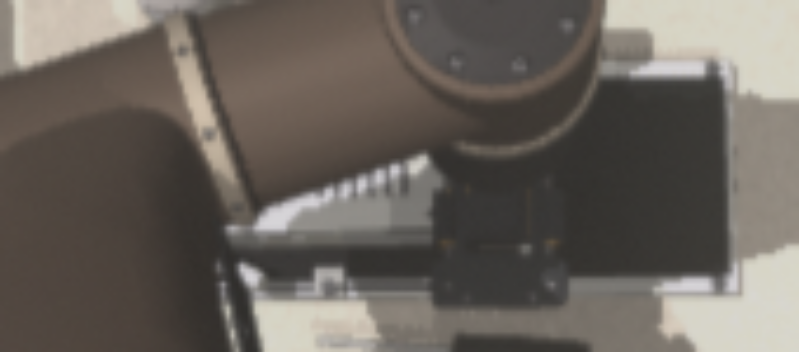

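The module has entered the guides, its side edge running from (228,235) to (430,245), nearly straight. The arm hides the rest. I go on in smaller steps.

send_rows([
  [[0,0,0.01],[0,0,0]],
  [[0,0,0.02],[0,0,0]],
  [[0,0,0.03],[0,0,0]],
  [[0,0,0.04],[0,0,0]],
  [[0,0,0.05],[0,0,0]],
])

```text
time_s: 11.15
tcp_pos: [0.553, -0.0034, 0.052]
eef_rot: [93.8, 89.3, -175.7]
contact_force: [-2.1, -6.7, 2.6]
gripper_width: 0.0438
```

send_rows([
  [[0,0,0.007],[0,0,0]],
  [[0,0,0.014],[0,0,0]],
  [[0,0,0.021],[0,0,0]],
  [[0,0,0.028],[0,0,0]],
  [[0,0,0.033],[0,0,0]],
])

```text
time_s: 11.65
tcp_pos: [0.5524, 0.0012, 0.0519]
eef_rot: [96.1, 89.2, -173.4]
contact_force: [-1.5, -6.6, 2.5]
gripper_width: 0.0436
```

send_rows([
  [[0,0,0.004],[0,0,0]],
  [[0,0,0.008],[0,0,0]],
  [[0,0,0.012],[0,0,0]],
  [[0,0,0.016],[0,0,0]],
  [[0,0,0.02],[0,0,0]],
])

```text
time_s: 12.15
tcp_pos: [0.5516, 0.0033, 0.0519]
eef_rot: [100.0, 89.1, -169.5]
contact_force: [-1.8, -9.5, 3.6]
gripper_width: 0.0438
```

send_rows([
  [[0,0,0.003],[0,0,0]],
  [[0,0,0.006],[0,0,0]],
  [[0,0,0.009],[0,0,0]],
  [[0,0,0.012],[0,0,0]],
  [[0,0,0.015],[0,0,0]],
])

```text
time_s: 12.65
tcp_pos: [0.5509, 0.0046, 0.0518]
eef_rot: [103.0, 89.0, -166.5]
contact_force: [-1.2, -8.1, 3.1]
gripper_width: 0.0436
```

```bash
python3 - <<'E'
from h import *
s=r.get_state();print(s["joints"].round(2),s["contact_force"],s["moment"],goto([.5525,s["tcp_pos"][1],.052],tool(180.39),s));print(Rn.from_euler("xyz",s["eef_rot"],degrees=True).as_matrix().round(4))
E
```

```text
[ 20.77  21.18 -27.56  -0.18 -42.21 -20.12] [-1.21940222 -8.09997836  3.13196506] [-2.88645852  0.48384721  0.37257531] (array([-0.001, -0.011, -0.   ]), array([ 0.003, -0.005, -0.021]))
[[-0.0163 -0.9998 -0.0091]
 [-0.0039 -0.0091  1.    ]
 [-0.9999  0.0163 -0.0038]]
```

send_rows([
  [[0,0,0.003],[0,0,0]],
  [[0,0,0.006],[0,0,0]],
  [[0,0,0.009],[0,0,0]],
  [[0,0,0.012],[0,0,0]],
  [[0,0,0.015],[0,0,0]],
])

```text
time_s: 13.15
tcp_pos: [0.5505, 0.0061, 0.0518]
eef_rot: [105.0, 89.0, -164.4]
contact_force: [-1.3, -8.8, 2.5]
gripper_width: 0.0438
```

send_rows([
  [[0,0,0.003],[0,0,0]],
  [[0,0,0.006],[0,0,0]],
  [[0,0,0.009],[0,0,0]],
  [[0,0,0.012],[0,0,0]],
  [[0,0,0.015],[0,0,0]],
])

```text
time_s: 13.65
tcp_pos: [0.5503, 0.0076, 0.0519]
eef_rot: [106.9, 89.0, -162.6]
contact_force: [0.0, -9.2, 1.7]
gripper_width: 0.0437
```

send_rows([
  [[0,0,0.002],[0,0,0]],
  [[0,0,0.004],[0,0,0]],
  [[0,0,0.006],[0,0,0]],
  [[0,0,0.008],[0,0,0]],
  [[0,0,0.01],[0,0,0]],
])

```text
time_s: 14.15
tcp_pos: [0.5502, 0.0083, 0.0518]
eef_rot: [108.7, 88.9, -160.8]
contact_force: [0.1, -9.6, 1.3]
gripper_width: 0.0435
```

send_rows([
  [[0,0,0.002],[0,0,0]],
  [[0,0,0.004],[0,0,0]],
  [[0,0,0.006],[0,0,0]],
  [[0,0,0.007],[0,0,0]],
  [[0,0,0.007],[0,0,0]],
])

```text
time_s: 14.65
tcp_pos: [0.55, 0.0086, 0.0518]
eef_rot: [110.4, 88.9, -159.2]
contact_force: [0.7, -9.9, 2.1]
gripper_width: 0.0438
```

send_rows([
  [[0,0,0.002],[0,0,0]],
  [[0,0,0.004],[0,0,0]],
  [[0,0,0.006],[0,0,0]],
  [[0,0,0.007],[0,0,0]],
  [[0,0,0.007],[0,0,0]],
])

```text
time_s: 15.15
tcp_pos: [0.55, 0.0089, 0.0518]
eef_rot: [112.0, 88.9, -157.6]
contact_force: [0.8, -8.6, 0.8]
gripper_width: 0.0437
```

send_rows([
  [[0,0,0.003],[0,0,0]],
  [[0,0,0.006],[0,0,0]],
  [[0,0,0.009],[0,0,0]],
  [[0,0,0.011],[0,0,0]],
  [[0,0,0.011],[0,0,0]],
])

```text
time_s: 15.65
tcp_pos: [0.5499, 0.0098, 0.0518]
eef_rot: [113.7, 88.8, -155.9]
contact_force: [0.2, -9.2, 1.3]
gripper_width: 0.0441
```

send_rows([
  [[0,0,0.003],[0,0,0]],
  [[0,0,0.006],[0,0,0]],
  [[0,0,0.009],[0,0,0]],
  [[0,0,0.011],[0,0,0]],
  [[0,0,0.011],[0,0,0]],
])

```text
time_s: 16.15
tcp_pos: [0.5497, 0.0099, 0.0518]
eef_rot: [116.9, 88.8, -152.8]
contact_force: [1.3, -14.2, 0.9]
gripper_width: 0.0439
```

Force rose from 9 to 14 N with hardly any movement, so the module is on the stops. I give one slight extra push, then back off and look.

send_rows([
  [[0,0,0.003],[0,0,0]],
  [[0,0,0.006],[0,0,0]],
  [[0,0,0.009],[0,0,0]],
  [[0,0,0.012],[0,0,0]],
  [[0,0,0.013],[0,0,0]],
])

```text
time_s: 16.65
tcp_pos: [0.5496, 0.0099, 0.0518]
eef_rot: [120.9, 88.7, -148.8]
contact_force: [3.2, -18.1, 0.3]
gripper_width: 0.0438
```

send_rows([
  [[0,0,-0.02],[0,0,0]],
  [[0,0,-0.06],[0,0,0]],
  [[0,0,-0.12],[0,0,0]],
  [[0,0,-0.2],[0,0,0]],
  [[-0.1,0,-0.3],[0,0,0]],
])

```text
time_s: 17.15
tcp_pos: [0.5489, -0.0357, 0.0659]
eef_rot: [117.9, 88.5, -151.8]
contact_force: [0.5, 0.3, -0.3]
gripper_width: 0.0438
```

send_rows([
  [[-0.15,0,-0.1],[0,0,0]],
  [[-0.3,0,-0.3],[0,0,0]],
  [[-0.5,0,-0.6],[0,0,0]],
  [[-0.7,0,-0.8],[0,0,0]],
  [[-0.9,0,-1],[0,0,0]],
])

```text
time_s: 17.65
tcp_pos: [0.5525, -0.1861, 0.2043]
eef_rot: [118.1, 88.5, -151.7]
contact_force: [1.6, -0.3, 0.4]
gripper_width: 0.0436
```

```bash
python3 - <<'E'
from h import *
p,t=mod();save(p,"t4.png",(270,160,390,250),6);save(t,"t5.png",(225,160,395,235),4.7)
E
```

```text
side panel low 0 [0 0] nan 0
top x,y [0.5092 0.5986] [0.0995 0.1895]
17.75 [ 0.5549 -0.1878  0.2074] [0.33 0.23 0.3 ] [ 0.13 -0.15 -0.07] toolz [-0.0032  0.9999 -0.0137]
  return _methods._mean(a, axis=axis, dtype=dtype,
  ret = ret.dtype.type(ret / rcount)
```

View pics/t4.png

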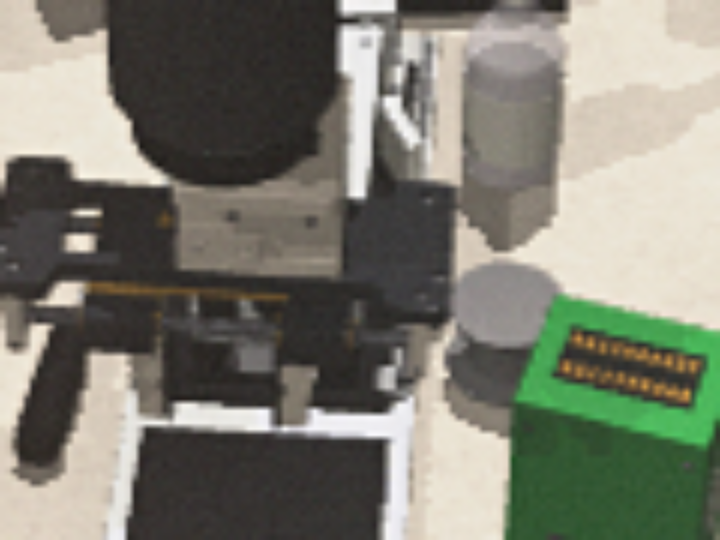

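The gripper hides the panel, with only a grey bit, perhaps the catch, showing at (255,355). I raise the hand clear and look again.

send_rows([
  [[-0.2,0,0],[0,0,0]],
  [[-0.4,0,-0.1],[0,0,0]],
  [[-0.6,0.3,-0.1],[0,0,0]],
  [[-0.8,0.6,-0.1],[0,0,0]],
  [[-1,0.9,-0.1],[0,0,0]],
])

```text
time_s: 18.25
tcp_pos: [0.4306, -0.2014, 0.3529]
eef_rot: [127.8, 88.8, -142.0]
contact_force: [0.4, -0.2, -0.3]
gripper_width: 0.0437
```

```bash
python3 - <<'E' 2>/dev/null
from h import *
p,t=mod();a=p["color"][160:250,270:390];b=t["color"][160:235,225:395]
a=cv2.resize(a,(640,480));b=cv2.resize(b,(0,0),fx=640/170,fy=640/170)
cv2.imwrite("pics/t6.png",np.vstack([a[:310],b])[:,:,::-1])
w=pts(t);X,Y,Z=w[...,0],w[...,1],w[...,2]
# left & right edges of module top
for y in np.arange(.03,.2,.03):
    m=(Z>.078)&(Z<.095)&(abs(Y-y)<.008)&(X>.49)&(X<.62)
    if m.sum()>3: print(round(y,2),X[m].min().round(4),X[m].max().round(4))
m=(Z>.017)&(Z<.04)&(abs(X-.552)<.014)&(Y>-.03)&(Y<.05);print("catch?",m.sum(),np.percentile(Y[m],[5,50,95]).round(4) if m.sum() else 0,np.percentile(Z[m],[50,90]) if m.sum() else 0)
E
```

```text
side panel low 22 [-0.0074  0.0215] 0.01703950161856249 [0.5177 0.5828]
top x,y [0.5093 0.5984] [0.1484 0.1897]
18.35 [ 0.4298 -0.202   0.3578] [ 1.35 -0.77  0.16] [ 0.12 -0.29  0.02] toolz [-0.0027  0.9999 -0.0146]
0.15 0.509 0.5989
0.18 0.5091 0.599
catch? 0 0 0
```

View pics/t6.png

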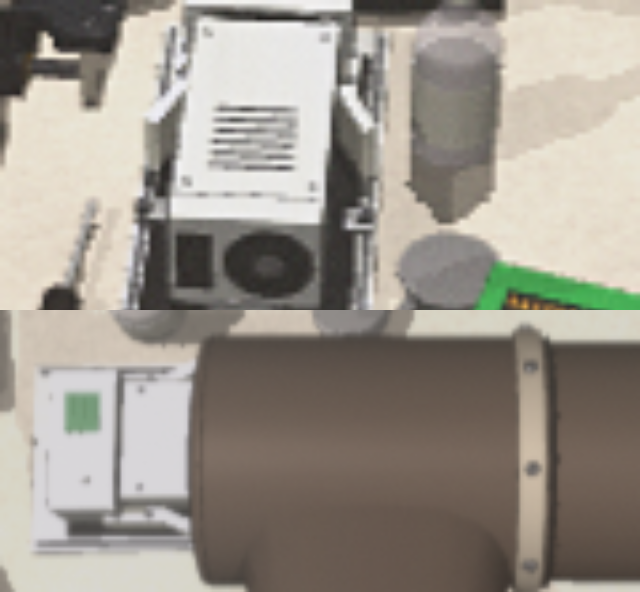

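The module lies straight between the guides, seated against the tower: panel at (245,260), and its connector end at (122,440) in the lower half. The crop cut off the foot of the panel, so I look at the catch next.

```bash
python3 - <<'E' 2>/dev/null
from h import *
p=r.capture("side");save(p,"t7.png",(292,195,352,240),12)
for d in r.trace(p,"catch")[:2]: print(d["score"],d["uv"],d["mask"].sum(), np.nanmedian(pts(p)[d["mask"]],0))
w=pts(p);X,Y,Z=w[...,0],w[...,1],w[...,2]
for x in(.525,.54,.552,.564,.58):
    m=(abs(X-x)<.005)&(Y>-.03)&(Y<.03)&(Z>.012)&(Z<.035);o=np.argsort(Y[m]);print(x,np.c_[Y[m],Z[m]][o].round(4)[-12:].tolist())
E
```

```text
0.58 [319.3, 219.5] 67 [0.55360466 0.00672207 0.0180385 ]
0.525 [[0.0147, 0.023], [0.0158, 0.0272], [0.0162, 0.0262], [0.0166, 0.0304], [0.0176, 0.0338], [0.0182, 0.0337], [0.0182, 0.029], [0.0187, 0.0145], [0.0189, 0.0285], [0.0197, 0.0229], [0.0208, 0.0129], [0.0242, 0.0133]]
0.54 [[0.0122, 0.018], [0.0125, 0.0316], [0.014, 0.034], [0.0142, 0.0207], [0.015, 0.0332], [0.0154, 0.0331], [0.0159, 0.023], [0.0168, 0.0223], [0.0186, 0.0248], [0.0213, 0.0179], [0.0222, 0.0213], [0.0248, 0.028]]
0.552 [[0.0156, 0.0294], [0.0158, 0.0242], [0.0162, 0.0149], [0.0162, 0.0194], [0.0177, 0.0315], [0.0178, 0.018], [0.0184, 0.0217], [0.0192, 0.0303], [0.0193, 0.0296], [0.0199, 0.034], [0.0203, 0.02], [0.0228, 0.0308]]
0.564 [[0.014, 0.0183], [0.0149, 0.0216], [0.0166, 0.0291], [0.0172, 0.024], [0.0178, 0.0231], [0.0179, 0.032], [0.0183, 0.0272], [0.0185, 0.0229], [0.0186, 0.0316], [0.0193, 0.0175], [0.0194, 0.0172], [0.0224, 0.028]]
0.58 [[0.0171, 0.0166], [0.0171, 0.0163], [0.018, 0.029], [0.0187, 0.0325], [0.019, 0.0235], [0.0193, 0.0229], [0.0194, 0.0136], [0.021, 0.0216], [0.0214, 0.0252], [0.0215, 0.016], [0.0217, 0.0297], [0.0241, 0.023]]
```

View pics/t7.png

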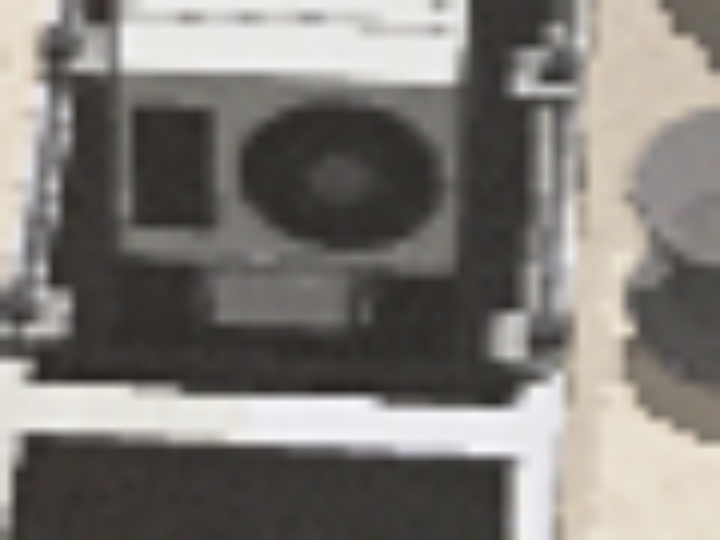

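```bash
python3 - <<'E' 2>/dev/null
from h import *
A=[]
for i in range(6):
    p=r.capture("side")
    if i==0: mk=cv2.erode(r.trace(p,"catch")[0]["mask"].astype(np.uint8),np.ones((3,3)))>0
    A.append(pts(p))
w=np.nanmedian(A,0);q=w[mk];print(len(q));v=np.argwhere(mk)[:,0]
for k in np.unique(v): print(k,q[v==k].mean(0).round(4))
X,Y,Z=w[...,0],w[...,1],w[...,2]
for l,m in(("bed L",(X>.512)&(X<.532)),("bed R",(X>.572)&(X<.592))):
    m=m&(Y>-.002)&(Y<.012)&(Z<.03);print(l,m.sum(),Z[m].mean())
m=(X>.515)&(X<.592)&(Y>.005)&(Y<.03)&(Z>.03)&(Z<.07);f=np.polyfit(X[m],Y[m],1);print("panel",f,np.polyval(f,.553))
print(r.get_state()["time_s"])
E
python3 - <<'E' 
from h import *
w=np.nanmedian([pts(r.capture("side")) for i in range(6)],0)
for v in range(212,230): print(v,"mid",w[v,311:320].mean(0).round(4),"left",w[v,300:307].mean(0).round(4),"right",w[v,324:330].mean(0).round(4))
print(r.get_state()["time_s"])
E
```

```text
212 mid [0.552  0.0169 0.0368] left [0.5132 0.022  0.0285] right [0.5883 0.0167 0.0399]
213 mid [0.5519 0.0169 0.0323] left [0.5131 0.0213 0.0248] right [0.5883 0.0172 0.035 ]
214 mid [0.5518 0.0174 0.0273] left [0.5132 0.0197 0.0219] right [0.5882 0.0182 0.0294]
215 mid [0.5518 0.017  0.0231] left [0.5132 0.0189 0.0181] right [0.5882 0.0176 0.0255]
216 mid [0.552  0.0148 0.0209] left [0.5133 0.0177 0.0148] right [0.5882 0.0179 0.0207]
217 mid [0.5524 0.0104 0.0209] left [0.5136 0.0142 0.0138] right [0.5882 0.0177 0.0163]
218 mid [0.5526 0.0075 0.0194] left [0.514  0.0102 0.0134] right [0.5884 0.0157 0.0139]
219 mid [0.553  0.0037 0.0188] left [0.5146 0.005  0.0143] right [0.5887 0.0121 0.013 ]
220 mid [0.5531 0.0015 0.0166] left [0.5151 0.0009 0.0141] right [0.5891 0.0063 0.0145]
221 mid [ 0.5535 -0.0021  0.0158] left [ 0.5156 -0.0039  0.0146] right [0.5895 0.0012 0.0154]
222 mid [ 0.5537 -0.0045  0.0138] left [ 0.516  -0.0077  0.014 ] right [ 0.5898 -0.0021  0.0143]
223 mid [ 0.5541 -0.0092  0.0143] left [ 0.5166 -0.0124  0.0145] right [ 0.5901 -0.0066  0.0144]
224 mid [ 0.5545 -0.0134  0.0142] left [ 0.5169 -0.0157  0.0134] right [ 0.5905 -0.011   0.0147]
225 mid [ 0.5549 -0.0179  0.0144] left [ 0.5176 -0.0215  0.015 ] right [ 0.5907 -0.0148  0.0141]
226 mid [ 0.5553 -0.022   0.0142] left [ 0.5179 -0.025   0.0143] right [ 0.5911 -0.019   0.0141]
227 mid [ 0.5555 -0.0247  0.0126] left [ 0.5179 -0.0259  0.0106] right [ 0.5914 -0.0235  0.0143]
228 mid [ 0.5557 -0.0271  0.0106] left [ 0.5185 -0.0307  0.0113] right [ 0.5915 -0.024   0.0103]
229 mid [ 0.5561 -0.0312  0.0105] left [ 0.5189 -0.0347  0.0111] right [ 0.5919 -0.0292  0.0114]
18.85
```

The catch rises 6 mm above the bed right at the panel, so it is up. The robot is clear, so I hand in.

```bash
python3 -c "
from h import *
print(r.close_job(), r.get_state()['time_s'])"
```

```text
the job is handed in; nothing more can be done
the job is handed in; nothing more can be done
```

The module is tipped over, slid home and held by the catch. I handed the job in at about 19 s; no verdict comes back.

**How it went:** I pushed the module over near its top with 1 to 3 N. It then slid between the guides at about 5 to 10 N. It reached the stops at 14 N, and one last push read 18 N, the highest force in any reading. Readings come only at the end of each 0.5 s move, so brief peaks in between would not show.

**Last checks:**
- **Catch:** it rises to about 6 mm above the bed, right up against the front panel. The panel sits about 2 mm back from where it stood against the stops, as expected.
- **Position:** the connector end is within about 1 to 2 mm of the bay's centre line. The module is straight to about 0.01 rad.
- **Robot:** the hand was clear of everything, about 0.36 m up.

**Doubts:** the arm hid part of the final top view, so I did not re-measure the bystanders. No contact with them showed in the forces. Early tower readings were off by about 15 mm because they included the lead-ins. I corrected them, and the stops turned up about 3 mm nearer than that.

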